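Draw a pushed-back tin forward with the shelf hook

ROBOT

A 7-joint arm with a two-finger parallel gripper is mounted at the origin on the work surface. World frame = base frame: x ahead of the robot, y to its left, z up, the work surface at z = 0. Lengths are in m, angles in rad, forces in N, time in s.
With the tool pointing down it reaches from about 0.35 to 0.9 m from the base axis. Payload 19.9 kg.
Tool frame: the origin (TCP) lies midway between the tips of the shut fingers; the grasp point (between the pads) lies 19 mm behind it (grip_point_offset is the distance from the TCP to the grasp point, in m); z points along the fingers, y is the direction in which the jaws open and shut (so a half turn about z gives the same grasp; the last joint's range is limited). The gripper opens to 94 mm and grips with 3 to 60 N. Pads are 16 mm wide; open, the fingers measure 119 mm over their backs; the gripper's body (75 mm by 177 mm) begins 78 mm behind the grasp point.
Start: joints at [1.204, 0.417, -0.01, 1.614, 0.005, 1.111, -0.053], TCP at [0.2, -0.592, 0.205] pointing down, gripper open.
Joint ranges: [-2.81, 2.81], [-0.39, 2.02], [-1.27, 1.25], [0.06, 2.57], [-1.19, 4.33], [0.19, 2], [-2.82, 2.82]. Speed limits (rad/s): [1.89, 1.89, 2.39, 2.39, 3.01, 3.01, 3.01].

INTERFACE

Orientations are given as a 3x3 rotation matrix whose columns are the frame's x, y, z axes.
In Python, from bench import read_state, get_image, close_job, trace, tip_of, grip_point_offset gives the robot as it stands.
- The arm moves only by the tool play_rows, never from a script. Its argument "steps" is a list of rows, each an object of numbers: "dx", "dy", "dz": the shift along the world's x, y, z in m; "spin": the turn about the world's z in degrees; "jaw": the finger opening in m, from 0 to 0.094. In form: [{"dx": .., "dy": .., "dz": .., "spin": .., "jaw": ..}, ...]. A call has 1 to 20 rows; each row is the pose to reach, as a shift and turn from the pose commanded when the call began; what a row does not reach only later rows make up. A row lasts 1/10 s, in which the tool goes at most 50 mm and 8.59 degrees, less where a joint would pass 70% of its speed; a pose out of reach is approached as far as the arm can. A call with a gripper value outside its range is refused whole. The fingers move at their own pace and stop on an object; "grip_force" is the grip in N (left out, the last holds). Time passes only in rows, so rows that repeat a pose let the fingers close. It gives the time, the measured TCP pose, the force and the opening at its end, in the units of the state.
- read_state(): the state, without advancing time (a new reading comes with each control period).
- get_image(name): name is "side" or "top" or "wrist"; returns a dict with "image" (400x640x3 uint8, red, green, blue), "depth" (400x640 float32, m along the optical axis (not along the pixel's ray), 0 where there is no reading), "intrinsics" (3x3 intrinsics, pixels), "k1" (the pictures are not rectified: a ray, as slopes to the right and down, at radius r is drawn at 1 + k1 r^2 times it, then the intrinsics apply), "origin" and "rotation" of the camera in the world; the wrist camera has in their place "mount" (4x4, takes a point from camera to tool coordinates, whose origin is the TCP and whose axes are the flange's). Camera axes: x right, y up, looking along -z (the intrinsics and any distortion apply to the point x, -y, -z); pixel columns grow to the right and rows downward; lengths in m; the calibration is good to about 2 mm. A picture is of the moment at which its call begins: read the wrist's pose just before it.
- close_job(): hands the job in, once; it reports no verdict.
Trained networks look in the newest picture that a camera, given by its name, has taken for a name from the list of things; names that differ only in an ending like _2 or _b are one class to them, and where a whole thing is asked for, a point or a joint stands for the part that bears it (a point fixed in the world has none). Each returns a list of dicts, best first, with "conf" (0 to 1); they miss things now and then, are a little off and sometimes report something else, mostly with a low value. They report only what shows in the picture. A call takes as long as a camera call. They do not tell look-alikes from the thing itself.
- trace(thing, camera): "pixels" (400x640 bool, what is visible of it).
- tip_of(thing, camera): "location" ([x, y, z] in m, in world coordinates, good to about 4 mm: a listed point, or the origin of a listed thing).
The state is a dict: "t": time; "q": joint angles; "qvel": joint speeds; "effort": joint torques, N m; "eef_pos": TCP position; "eef_rot": TCP orientation; "force": force on the tool from outside, world axes, zero at the start; "ft_torque": the same for the moment, N m; "finger_gap": finger opening in m.
Only numpy, scipy, OpenCV 4.12 (cv2) and the standard library are available. Lean on these libraries where they do the work, as an engineer would, in place of code of your own. Each camera call takes 0.05 s, during which the arm holds its last target.

TASK

One of the three tea tins on the wire rack has been pushed back out of reach. Slide the shelf hook out from under the weighing scale, lay it down on the open counter, take it afresh by its blue handle and draw that tin forward with the hook until its face is level with the other two, square and upright. Then lay the hook down on the counter and let go; do not touch any tin with the gripper, and leave the other two tins and the rest of the things where they stand.

Things in the scene. Friction and masses are not known exactly. Their poses are not given: they have to be found in the camera images.
- hook_handle (a point): centre of the blue handle (85 x 20 x 20 mm, 10 mm up) of a flat-lying shelf hook, 240 mm long, 0.12 kg. Its x runs from handle to bent end, y to the side the end is bent to, z up. Ahead of the handle runs a straight bar 12 wide, 12 mm high, undersides level. At first the handle is hidden under the scale's stand; some 115 to 135 mm of bar and bent end stick out on the -y side
- hook_neck (a point): point on the middle of the hook's bar, 152.5 mm ahead of the handle's centre and 35 mm short of the bent arm, 6 mm up: a place to take the hook by its bent end
- hook_arm (a point): on the inner (handle-side) face of the hook's orange bent arm, 187.5 mm ahead of the handle's centre, 30 mm out from the bar's centre line, 7 mm up. The arm, at right angles to the bar, is 10 mm thick, 14 mm high and reaches 51 mm out from that centre line to the +y side
- rack: fixed two-tier wire rack, 210 deep (its x, away from the robot), 380 wide (y), 245 mm tall; origin at the centre of its underside. Tins stand on a solid white deck 30 mm high, front edge at x = -105 mm, no lip. The upper tier is a grid of wires 196 to 206 mm up, from x = -50 mm to the back. 10 mm posts at y = +-184 mm, x = -50 and 99 mm; two wires close the back at x = 99 mm
- tin_red_mid (a point): red tea tin, 50 deep (x) by 60 wide (y) by 80 mm tall, about 0.2 kg; the point is its centre, 40 mm above its base; x points into the rack. One of the three tins, any colour, starts 45 to 65 mm behind the line of the other two
- tin_green_mid (a point): green tea tin, 50 deep (x) by 60 wide (y) by 80 mm tall, about 0.2 kg; the point is its centre, 40 mm above its base; x points into the rack. One of the three tins, any colour, starts 45 to 65 mm behind the line of the other two
- tin_yellow_mid (a point): yellow tea tin, 50 deep (x) by 60 wide (y) by 80 mm tall, about 0.2 kg; the point is its centre, 40 mm above its base; x points into the rack. One of the three tins, any colour, starts 45 to 65 mm behind the line of the other two
- scale: fixed white weighing scale with a steel pan, on a low steel stand 330 by 330 mm whose legs stand at its corners; 160 mm tall in all; the stand is open underneath up to 36 mm. Origin at the centre of the stand on the counter, y to the left
- calculator: black desk calculator, 140 by 100 by 20 mm, lying on the counter; leave alone. Origin at the centre of its underside
- garlic_bowl: steel bowl of garlic, 200 mm across, 100 mm tall; leave alone. Origin at the centre of its underside
- spice_jar: amber jar with red cap, 64 mm across, 100 mm tall; leave alone. Origin at the centre of its underside
- rack_line (a point): front line of the tins: on the rack's deck, at its middle, rack x = -95 mm, 30 mm up; same axes as the rack. Tins in line have their faces here (centres 25 mm behind), within 2 mm. The pushed-back tin stands at about y = +40 mm, the others at about y = +125 and -115 mm: an empty place about 95 mm wide lies on the -y side of the pushed-back tin
Things that resemble listed ones, but are neither listed nor needed, are in the scene too. Of the things that look like the part that bears tin_yellow_mid, the larger one is meant.

How it is judged:
On the way, in this order (a step that is already met when the one before it is completed fails the run):
1. the hook lies flat on the counter, its handle out from under the scale, let go (horizontal distance between hook_handle and scale above 0.2 m and height (world z) of each of hook_handle, hook_arm below 0.02 m and contact force between the fingers and hook below 0.05 N and linear speed of hook below 0.02 m/s), for 0.2 s.
2. held by its handle, the hook reaches into the rack, its bent arm well behind the front line of the tins (contact force between the fingers and hook above 1 N and distance between the grasp point and hook_handle below 0.065 m and x of hook_arm in the frame of rack above -0.02 m and height (world z) of hook_arm above 0.03 m), for 0.1 s.
At the end, for the whole second after the job is handed in: three tins at rest on the deck, upright (0.1 rad), square to the rack (0.2 rad), centres within 10 mm of rack x = -70 mm; hook flat on the counter (both its points under 20 mm high), handle over 200 mm from the scale's centre, at rest, let go (all of step 1 and x of tin_red_mid in the frame of rack between -0.08 and -0.06 m and height (world z) of each of tin_red_mid, tin_green_mid, tin_yellow_mid above 0.06 m and angle between each of tin_red_mid, tin_green_mid, tin_yellow_mid's own z axis and vertical below 0.1 rad and angle between the x axis of each of tin_red_mid, tin_green_mid, tin_yellow_mid and the x axis of rack, either way round below 0.2 rad and linear speed of each of tin_red, tin_green, tin_yellow below 0.01 m/s and x of tin_green_mid in the frame of rack between -0.08 and -0.06 m and x of tin_yellow_mid in the frame of rack between -0.08 and -0.06 m); the robot touches nothing.
It fails at once if the gripper or arm touches one of the tins (contact force between any of the arm, the fingers and tin_red above 0.5 N or contact force between any of the arm, the fingers and tin_green above 0.5 N or contact force between any of the arm, the fingers and tin_yellow above 0.5 N).
It fails at once if a tin is tipped (angle between any of tin_red_mid, tin_green_mid, tin_yellow_mid's own z axis and vertical above 0.35 rad).
It fails at once if one of the two tins already in line is shoved more than 15 mm ((distance of tin_red_mid from where it was at the start of the episode between 0.015 and 0.032 m and x of tin_red_mid in the frame of rack below -0.06 m) or (distance of tin_green_mid from where it was at the start of the episode between 0.015 and 0.032 m and x of tin_green_mid in the frame of rack below -0.06 m) or (distance of tin_yellow_mid from where it was at the start of the episode between 0.015 and 0.032 m and x of tin_yellow_mid in the frame of rack below -0.06 m)).
It fails at once if the calculator, the bowl or the jar is moved more than 30 mm (distance of any of calculator, garlic_bowl, spice_jar from where it was at the start of the episode above 0.03 m).
It also fails if it takes over 67 s, if anything falls off the work surface, if the arm or the gripper's body presses on something with over 40 N, if the wrist force passes 120 N, or if a joint passes its speed limit or range.

## Working session

There is one attempt and no reset: what is moved stays moved. The work goes in short steps, Python scripts to look and compute and a tool call to move; the robot and the scene stay as the last step left them, time stands still between calls to the robot, and variables do not carry over. Pictures are saved under pics/ and viewed, and the job is handed in when it is done.

Besides the shell and the picture viewer there is one more tool, called after "Emit:" as a command line: name --argument value ..., lists and objects as JSON in quotes. play_rows: Moves the arm, as the interface text tells. Its arguments: {"type":"object","properties":{"steps":{"type":"array"},"grip_force":{"type":"number"}},"required":["steps"]}

```bash
mkdir -p pics; ls; cat > h.py <<'E'
import numpy as np, cv2
from bench import read_state, get_image, close_job, trace, tip_of, grip_point_offset
def save(im,n): cv2.imwrite('pics/'+n+'.png', cv2.cvtColor(im['image'],cv2.COLOR_RGB2BGR))
def pose(im,st=None):
    if 'origin' in im: return np.array(im['origin']),np.array(im['rotation'])
    M=np.array(im['mount']);R=np.array(st['eef_rot']);p=np.array(st['eef_pos'])
    return p+R@M[:3,3], R@M[:3,:3]
def cloud(im,st=None):
    K=np.array(im['intrinsics']);o,R=pose(im,st);d=im['depth']
    v,u=np.mgrid[0:400,0:640].astype(np.float64)
    k=im['k1'];dist=np.array([k,0,0,0,0.])
    p=cv2.undistortPoints(np.stack([u.ravel(),v.ravel()],1)[:,None],K,dist)[:,0]
    x=p[:,0].reshape(400,640);y=p[:,1].reshape(400,640)
    P=np.stack([x*d,-y*d,-d],-1)@R.T+o
    P[d==0]=np.nan
    return P
def proj(im,X,st=None):
    K=np.array(im['intrinsics']);o,R=pose(im,st)
    c=(np.atleast_2d(X)-o)@R; a=c[:,0]/-c[:,2]; b=-c[:,1]/-c[:,2]
    f=1+im['k1']*(a*a+b*b)
    return np.stack([K[0,0]*a*f+K[0,2],K[1,1]*b*f+K[1,2]],1)
E
cat > a.py <<'E'
from h import *
s=read_state();print(s['t'],s['eef_pos'],s['eef_rot'],s['finger_gap'],grip_point_offset if not callable(grip_point_offset) else grip_point_offset())
for c in ['side','top','wrist']:
    s=read_state();im=get_image(c);save(im,c+'0');o,R=pose(im,s);print(c,o,R.round(3).tolist(),im['k1'])
    for t in ['hook_handle','hook_neck','hook_arm','rack','tin_red_mid','tin_green_mid','tin_yellow_mid','scale','calculator','garlic_bowl','spice_jar','rack_line']:
        for r in tip_of(t,c)[:3]: print(' ',t,np.round(r['location'],4),round(r['conf'],2))
print(read_state()['t'])
E
python3 a.py
```

```text
pics
0.0 [ 0.19991385 -0.59177285  0.20482883] [[ 9.47383033e-01  3.20101794e-01 -4.81039267e-04]
 [ 3.20102142e-01 -9.47382356e-01  1.13590486e-03]
 [-9.21229315e-05 -1.23011869e-03 -9.99999239e-01]] 0.09412315793991499 0.0188
side [-0.2599853   0.78363189  0.79072255] [[-0.739, 0.34, -0.582], [-0.673, -0.395, 0.625], [-0.018, 0.853, 0.521]] -0.0014904698803851941
  hook_handle [ 0.4166 -0.4132  0.0019] 0.33
  hook_neck [ 0.6887 -0.0656  0.0705] 0.64
  hook_neck [0.4808 0.2101 0.0104] 0.59
  hook_neck [ 0.6968 -0.1079  0.001 ] 0.2
  hook_arm [0.5036 0.1717 0.0042] 0.72
  rack [ 0.6933 -0.1096  0.002 ] 0.94
  rack [ 0.417  -0.4127  0.0019] 0.45
  rack [ 0.6904 -0.067   0.0725] 0.39
  tin_red_mid [ 0.6892 -0.0653  0.075 ] 0.92
  tin_green_mid [ 0.6171 -0.2213  0.0677] 0.89
  tin_yellow_mid [0.629  0.0217 0.0697] 0.65
  tin_yellow_mid [0.595  0.1609 0.0267] 0.6
  scale [0.5244 0.4458 0.0042] 0.61
  calculator [ 0.4197 -0.414   0.0017] 0.81
  garlic_bowl [ 0.6079 -0.5273 -0.    ] 0.56
  spice_jar [ 0.4224 -0.598   0.004 ] 0.67
  rack_line [ 0.6024 -0.1039  0.0286] 0.9
  rack_line [ 0.69
[... 209 characters left out ...]
_neck [0.4739 0.2132 0.0085] 0.65
  hook_arm [0.5063 0.1695 0.0057] 0.56
  rack [ 0.6931 -0.1127  0.0009] 0.95
  rack [ 0.4143 -0.4163 -0.0023] 0.58
  tin_red_mid [ 0.687  -0.0654  0.0689] 0.79
  tin_green_mid [ 0.6171 -0.2167  0.0676] 0.85
  tin_yellow_mid [0.597  0.1571 0.0266] 0.53
  scale [ 0.5337  0.4463 -0.0008] 0.77
  calculator [ 0.4132 -0.4116 -0.0026] 0.9
  calculator [0.5074 0.1704 0.0062] 0.26
  garlic_bowl [ 6.091e-01 -5.236e-01  4.000e-04] 0.94
  spice_jar [ 4.188e-01 -5.964e-01  2.000e-04] 0.89
  rack_line [ 0.5998 -0.1008  0.032 ] 0.65
wrist [ 0.27983286 -0.56560725  0.38500297] [[0.321, 0.907, 0.273], [-0.947, 0.307, 0.092], [-0.001, -0.288, 0.958]] -0.07295902795704326
1.95
```

View pics/side0.png

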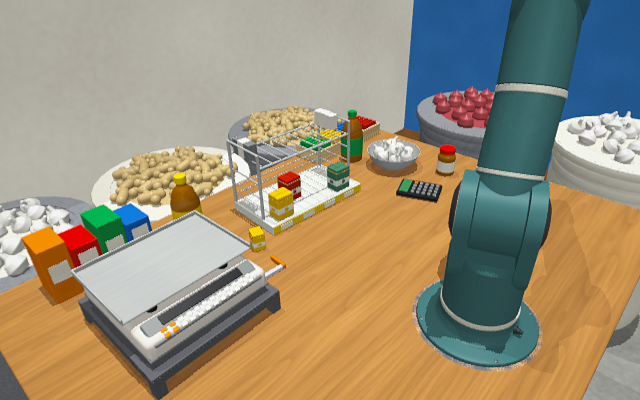

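View pics/top0.png

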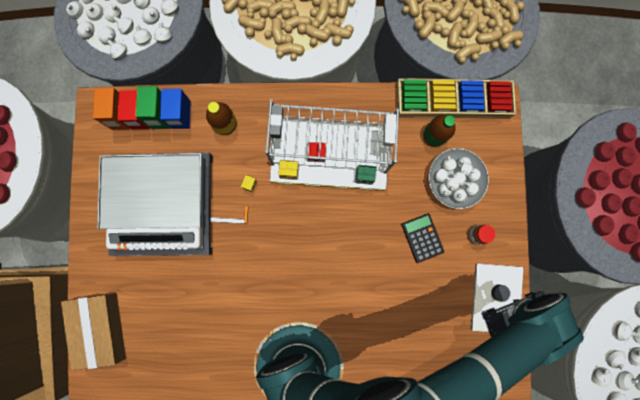

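The red tin is the pushed-back one: top view (317,150), against yellow at (288,169) and green at (366,174). The hook's bent end sticks out at (213–248, 205–222), with its orange arm pointing +x. Next I'll measure the hook, rack and tins more exactly.

```bash
cat > b.py <<'E'
from h import *
im=get_image('top');P=cloud(im);rgb=im['image'].astype(int)
c=cv2.cvtColor(im['image'],cv2.COLOR_RGB2HSV)
# hook
X,Y,Z=P[...,0],P[...,1],P[...,2]
m=(X>.42)&(X<.56)&(Y>.12)&(Y<.29)&(Z>.005)&(Z<.03)
m&=~((X>.56))
print('hook n',m.sum())
for lo,hi in [(x,x+.02) for x in np.arange(.14,.29,.02)]:
    k=m&(Y>lo)&(Y<hi)
    if k.sum(): print(round(lo,2),k.sum(),X[k].mean().round(4),X[k].min().round(4),X[k].max().round(4),Z[k].mean().round(4))
k=m&(c[...,1]>150)&(c[...,0]<20);print('orange',k.sum(),X[k].min(),X[k].max(),Y[k].mean(),Y[k].min(),Y[k].max(),np.polyfit(X[k],Y[k],1))
k=m&(c[...,1]<60);print('bar fit',k.sum(),np.polyfit(Y[k],X[k],1),Y[k].min(),Y[k].max())
# deck front edge
d=(X>.55)&(X<.66)&(Y>-.32)&(Y<.09)&(Z>.022)&(Z<.04)
ys=[];xs=[]
for y in np.arange(-.28,.07,.015):
    k=d&(abs(Y-y)<.006)
    if k.sum(): ys.append(y);xs.append(X[k].min())
print('deck edge',np.round(xs,4),np.polyfit(ys,xs,1))
print('deck y',np.nanmin(Y[d]),np.nanmax(Y[d]))
for n in ['red','green','yellow']:
    for cam in ['top','side']:
        I=im if cam=='top' else get_image('side');Q=cloud(I)
        for r in trace('tin_%s_mid'%n,cam)[:2]:
            q=Q[r['pixels']];q=q[~np.isnan(q).any(1)];q=q[q[:,0]>.55]
            if len(q)<5: continue
            t=q[(q[:,2]>.103)&(q[:,2]<.117)]
            print(n,cam,round(r['conf'],2),len(q),'zmax',q[:,2].max().round(3))
            if len(t)>5: print('   top',len(t),np.percentile(t,[3,50,97],axis=0).round(4).tolist(),cv2.minAreaRect((t[:,:2]*1000).astype(np.float32)))
# scale
sc=(Y>.24)&(Y<.66)&(X>.3)&(X<.75)&(Z>.025)&(Z<.2)
print('scale',np.percentile(X[sc],[1,99]),np.percentile(Y[sc],[.5,99]))
E
python3 b.py; python3 - <<'E'
import cv2
a=cv2.imread('pics/top0.png');b=cv2.imread('pics/side0.png')
cv2.imwrite('pics/z1.png',cv2.resize(a[80:260,200:420],None,fx=3.4,fy=3.2,interpolation=2))
cv2.imwrite('pics/z2.png',cv2.resize(b[120:290,220:370],None,fx=4,fy=3.5,interpolation=2))
E
```

```text
hook n 250
0.14 10 0.5143 0.4523 0.5577 0.006
0.16 79 0.4904 0.4264 0.5516 0.0109
0.18 21 0.4828 0.472 0.5219 0.0096
0.2 32 0.4713 0.4232 0.4889 0.0098
0.22 33 0.48 0.43 0.5553 0.0097
0.24 31 0.4886 0.4269 0.5586 0.0097
0.26 26 0.4792 0.4205 0.549 0.0099
0.28 12 0.4756 0.4402 0.5059 0.0093
orange 125 0.4204664011147684 0.5585774973716393 0.18613399437105643 0.12138841365581367 0.283242779836116 [-0.15035692  0.25991582]
bar fit 119 [0.05705836 0.46508843] 0.1763731962875819 0.285916852749792
deck edge [0.5746 0.5746 0.5755 0.5752 0.5789 0.5789 0.5815 0.5821 0.5852 0.5829
 0.5854 0.5887 0.5894 0.5894 0.5902 0.59   0.5925 0.5956 0.5995 0.5958
 0.6    0.5972 0.6002 0.603 ] [0.08340415 0.59672198]
deck y -0.29120793006504947 0.08692690138673455
red top 0.5 322 zmax 0.21
   top 203 [[0.6702, -0.092, 0.1039], [0.692, -0.0668, 0.1087], [0.7134, -0.0421, 0.1149]] ((691.6490478515625, -67.08943176269531), (50.13087844848633, 46.28596496582031), 89.34747314453125)
red side 0.65 407 zmax 0.112
   top 144 [[0.665, -0.0894, 0.1042], [0.6868, -0.0606, 0.1073], [0.7106, -0.0352, 0.1103]] ((689.0843
[... 613 characters left out ...]
2153, 0.1075], [0.6365, -0.19, 0.1104]] ((614.9127807617188, -217.60577392578125), (62.27153015136719, 50.6368522644043), 79.30435943603516)
yellow top 0.79 392 zmax 0.118
   top 266 [[0.6112, -0.0043, 0.1039], [0.6339, 0.0236, 0.109], [0.6574, 0.0511, 0.1149]] ((633.729736328125, 23.432693481445312), (58.04322052001953, 49.79526901245117), 83.71154022216797)
yellow top 0.64 164 zmax 0.063
yellow side 0.88 333 zmax 0.059
yellow side 0.59 682 zmax 0.112
   top 178 [[0.6076, -0.0008, 0.104], [0.6297, 0.0282, 0.1078], [0.6544, 0.0531, 0.1108]] ((633.7860107421875, 26.060306549072266), (58.95631408691406, 54.3553466796875), 83.33982849121094)
scale [0.36863208 0.67991848] [0.27948136 0.6029972 ]
```

View pics/z1.png

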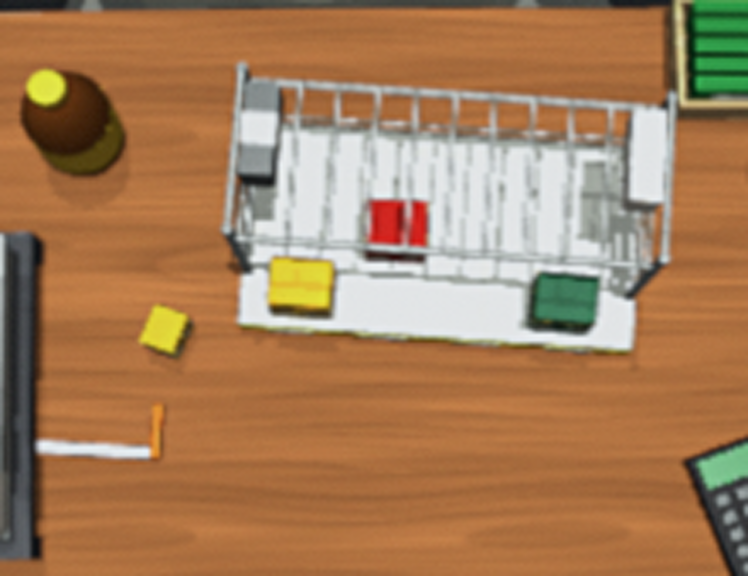

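View pics/z2.png

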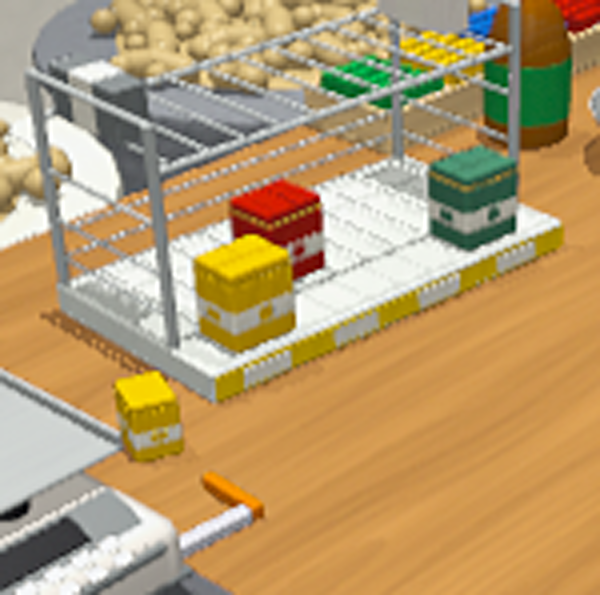

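```bash
cat > c.py <<'E'
from h import *
def hookfit(im,box,st=None,plane=0.012):
    # intersect rays with plane z, segment by whiteness/orange in box of pixels
    K=np.array(im['intrinsics']);o,R=pose(im,st)
    c=cv2.cvtColor(im['image'],cv2.COLOR_RGB2HSV).astype(int)
    u0,u1,v0,v1=box
    out={}
    sub=np.zeros((400,640),bool);sub[v0:v1,u0:u1]=1
    masks={'white':(c[...,1]<70)&(c[...,2]>150)&sub,'orange':(c[...,1]>190)&(c[...,0]<16)&(c[...,2]>150)&sub,'blue':(c[...,0]>95)&(c[...,0]<130)&(c[...,1]>110)&sub}
    for n,m in masks.items():
        v,u=np.nonzero(m)
        if len(v)<4: continue
        p=cv2.undistortPoints(np.stack([u,v],1).astype(float)[:,None],K,np.array([im['k1'],0,0,0,0.]))[:,0]
        d=np.stack([p[:,0],-p[:,1],-np.ones(len(p))],1)@R.T
        z={'white':plane,'orange':plane+.002,'blue':plane+.008}[n]
        t=(z-o[2])/d[:,2];W=o+d*t[:,None]
        r=cv2.fitLine(W[:,:2].astype(np.float32),cv2.DIST_HUBER,0,.001,.001).ravel()
        a=(W[:,:2]-r[2:])@r[:2]
        print(n,len(v),'dir',r[:2].round(3),'ang',np.degrees(np.arctan2(r[1],r[0])).round(1),'mean',W.mean(0).round(4),'ends',(r[2:]+r[:2]*a.min()).round(4),(r[2:]+r[:2]*a.max()).round(4))
        out[n]=W
    return out
E
python3 - <<'E'
from c import *
hookfit(get_image('top'),(213,252,200,226))
hookfit(get_image('side'),(262,300,245,285))
E
```

```text
white 130 dir [0.062 0.998] ang 86.5 mean [0.4791 0.2264 0.012 ] ends [0.476  0.1762] [0.4822 0.2759]
orange 13 dir [ 0.956 -0.294] ang -17.1 mean [0.5022 0.1672 0.014 ] ends [0.4748 0.1763] [0.5226 0.1616]
white 116 dir [ 0.024 -1.   ] ang -88.6 mean [0.4731 0.2161 0.012 ] ends [0.4706 0.2628] [0.4733 0.1504]
orange 10 dir [1.    0.007] ang 0.4 mean [0.483  0.1781 0.014 ] ends [0.4607 0.178 ] [0.5146 0.1784]
```

Emit:
play_rows --steps '[{"dx": 0.05,"dy": 0.07,"dz": 0,"spin": 8,"jaw": 0.06},{"dx": 0.1,"dy": 0.14,"dz": 0,"spin": 16,"jaw": 0.06},{"dx": 0.15,"dy": 0.21,"dz": 0,"spin": 24,"jaw": 0.06},{"dx": 0.2,"dy": 0.28,"dz": 0,"spin": 32,"jaw": 0.06},{"dx": 0.23,"dy": 0.35,"dz": 0,"spin": 40,"jaw": 0.06},{"dx": 0.25,"dy": 0.42,"dz": 0,"spin": 48,"jaw": 0.06},{"dx": 0.277,"dy": 0.804,"dz": 0,"spin": 68,"jaw": 0.06},{"dx": 0.277,"dy": 0.804,"dz": 0,"spin": 68,"jaw": 0.06},{"dx": 0.277,"dy": 0.804,"dz": 0,"spin": 68,"jaw": 0.06},{"dx": 0.277,"dy": 0.804,"dz": 0,"spin": 68,"jaw": 0.06},{"dx": 0.277,"dy": 0.804,"dz": 0,"spin": 68,"jaw": 0.06},{"dx": 0.277,"dy": 0.804,"dz": 0,"spin": 68,"jaw": 0.06},{"dx": 0.277,"dy": 0.804,"dz": 0,"spin": 68,"jaw": 0.06},{"dx": 0.277,"dy": 0.804,"dz": 0,"spin": 68,"jaw": 0.06},{"dx": 0.277,"dy": 0.804,"dz": -0.05,"spin": 68,"jaw": 0.06},{"dx": 0.277,"dy": 0.804,"dz": -0.05,"spin": 68,"jaw": 0.06},{"dx": 0.277,"dy": 0.804,"dz": -0.05,"spin": 68,"jaw": 0.06},{"dx": 0.277,"dy": 0.804,"dz": -0.05,"spin": 68,"jaw": 0.06},{"dx": 0.277,"dy": 0.804,"dz": -0.05,"spin": 68,"jaw": 0.06},{"dx": 0.277,"dy": 0.804,"dz": -0.05,"spin": 68,"jaw": 0.06}]' --grip_force 40

```text
t: 4.55
eef_pos: [0.4768, 0.212, 0.1552]
eef_rot: [[0.057, 0.998, -0.001], [0.998, -0.057, -0.0], [-0.0, -0.001, -1.0]]
force: [-0.8, -0.5, -0.1]
finger_gap: 0.0599
```

```bash
python3 - <<'E'
from c import *
s=read_state();im=get_image('wrist');save(im,'w1')
for n in ['hook_neck','hook_arm']:
    print(n,[(np.round(r['location'],4),round(r['conf'],2)) for r in tip_of(n,'wrist')[:2]])
print(proj(im,[[.477,.212,.006],[.505,.17,.007]],s))
o=hookfit(im,(0,640,0,400),s)
E
```

```text
hook_neck [(array([0.4799, 0.2073, 0.0059]), 0.91)]
hook_arm [(array([0.505 , 0.1717, 0.0078]), 0.74)]
[[319.10400798 190.56044121]
 [350.01929408 230.74424748]]
white 46117 dir [ 0.998 -0.069] ang -4.0 mean [0.5729 0.3275 0.012 ] ends [0.3324 0.3464] [0.7826 0.3151]
blue 4 dir [ 1.    -0.022] ang -1.2 mean [ 0.2207 -0.0157  0.02  ] ends [ 0.1897 -0.015 ] [ 0.2333 -0.016 ]
```

View pics/w1.png

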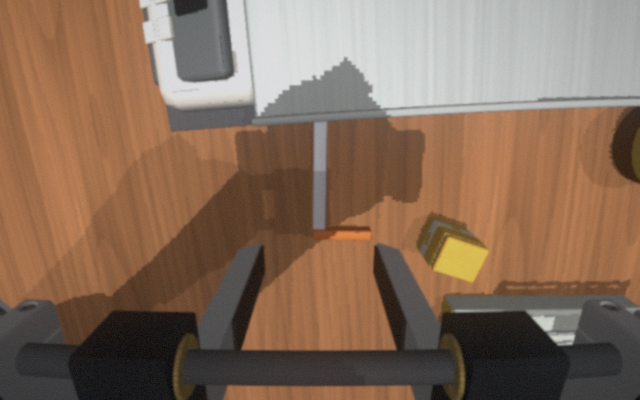

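The bar lies under the tool at column 320, rows 122–230, and the orange arm is at (315–370, 234). That fits the measured neck, so I'll descend and grip.

Emit:
play_rows --steps '[{"dx": 0.001,"dy": -0.004,"dz": -0.05,"spin": 0,"jaw": 0.06},{"dx": 0.001,"dy": -0.004,"dz": -0.09,"spin": 0,"jaw": 0.06},{"dx": 0.001,"dy": -0.004,"dz": -0.12,"spin": 0,"jaw": 0.06},{"dx": 0.001,"dy": -0.004,"dz": -0.14,"spin": 0,"jaw": 0.06},{"dx": 0.001,"dy": -0.004,"dz": -0.151,"spin": 0,"jaw": 0.06},{"dx": 0.001,"dy": -0.004,"dz": -0.151,"spin": 0,"jaw": 0.06},{"dx": 0.001,"dy": -0.004,"dz": -0.151,"spin": 0,"jaw": 0.0},{"dx": 0.001,"dy": -0.004,"dz": -0.151,"spin": 0,"jaw": 0.0},{"dx": 0.001,"dy": -0.004,"dz": -0.151,"spin": 0,"jaw": 0.0},{"dx": 0.001,"dy": -0.004,"dz": -0.151,"spin": 0,"jaw": 0.0},{"dx": 0.001,"dy": -0.004,"dz": -0.151,"spin": 0,"jaw": 0.0},{"dx": 0.001,"dy": -0.004,"dz": -0.151,"spin": 0,"jaw": 0.0}]' --grip_force 30

```text
t: 5.9
eef_pos: [0.4781, 0.2079, 0.0046]
eef_rot: [[0.058, 0.998, 0.0], [0.998, -0.058, 0.0], [0.0, 0.0, -1.0]]
force: [0.5, 0.2, 0.4]
finger_gap: 0.0158
```

Emit:
play_rows --steps '[{"dx": 0,"dy": 0,"dz": 0,"spin": 0,"jaw": 0.0},{"dx": 0,"dy": 0,"dz": 0,"spin": 0,"jaw": 0.0},{"dx": 0,"dy": 0,"dz": 0,"spin": 0,"jaw": 0.0}]'

```text
t: 6.2
eef_pos: [0.4781, 0.2079, 0.0045]
eef_rot: [[0.058, 0.998, -0.0], [0.998, -0.058, -0.0], [-0.0, -0.0, -1.0]]
force: [-1.1, -1.4, 2.8]
finger_gap: 0.0114
```

Emit:
play_rows --steps '[{"dx": -0.001,"dy": -0.01,"dz": 0,"spin": 0,"jaw": 0},{"dx": -0.002,"dy": -0.025,"dz": 0,"spin": 0,"jaw": 0},{"dx": -0.003,"dy": -0.045,"dz": 0,"spin": 0,"jaw": 0},{"dx": -0.004,"dy": -0.065,"dz": 0,"spin": 0,"jaw": 0},{"dx": -0.005,"dy": -0.085,"dz": 0,"spin": 0,"jaw": 0},{"dx": -0.006,"dy": -0.105,"dz": 0,"spin": 0,"jaw": 0},{"dx": -0.007,"dy": -0.125,"dz": 0,"spin": 0,"jaw": 0},{"dx": -0.008,"dy": -0.145,"dz": 0,"spin": 0,"jaw": 0},{"dx": -0.01,"dy": -0.165,"dz": 0,"spin": 0,"jaw": 0},{"dx": -0.011,"dy": -0.185,"dz": 0,"spin": 0,"jaw": 0},{"dx": -0.012,"dy": -0.205,"dz": 0,"spin": 0,"jaw": 0},{"dx": -0.013,"dy": -0.225,"dz": 0,"spin": 0,"jaw": 0},{"dx": -0.014,"dy": -0.24,"dz": 0,"spin": 0,"jaw": 0},{"dx": -0.015,"dy": -0.255,"dz": 0,"spin": 0,"jaw": 0},{"dx": -0.015,"dy": -0.265,"dz": 0,"spin": 0,"jaw": 0},{"dx": -0.015,"dy": -0.265,"dz": 0,"spin": 0,"jaw": 0},{"dx": -0.015,"dy": -0.265,"dz": 0,"spin": 0,"jaw": 0}]'

```text
t: 7.9
eef_pos: [0.4627, -0.0584, 0.0045]
eef_rot: [[0.06, 0.998, -0.0], [0.998, -0.06, -0.001], [-0.001, -0.0, -1.0]]
force: [-0.9, -3.1, 4.5]
finger_gap: 0.0113
```

```bash
python3 - <<'E'
from c import *
s=read_state();im=get_image('side');save(im,'s2');im2=get_image('top');save(im2,'t2')
for n in ['hook_handle','hook_neck','hook_arm']:
  for c in ['side','top']:
    print(n,c,[(np.round(r['location'],4),round(r['conf'],2)) for r in tip_of(n,c)[:2]])
E
```

```text
hook_handle side [(array([0.4727, 0.0968, 0.0099]), 0.84)]
hook_handle top [(array([0.4729, 0.0945, 0.0087]), 0.77), (array([ 0.6146, -0.2157,  0.0692]), 0.62)]
hook_neck side [(array([ 0.4656, -0.0575,  0.0042]), 0.57)]
hook_neck top [(array([ 0.4156, -0.4146, -0.0026]), 0.67), (array([0.6338, 0.0238, 0.0666]), 0.38)]
hook_arm side [(array([ 0.4861, -0.0959,  0.0086]), 0.62)]
hook_arm top [(array([ 0.6096, -0.5225, -0.002 ]), 0.53)]
```

View pics/s2.png

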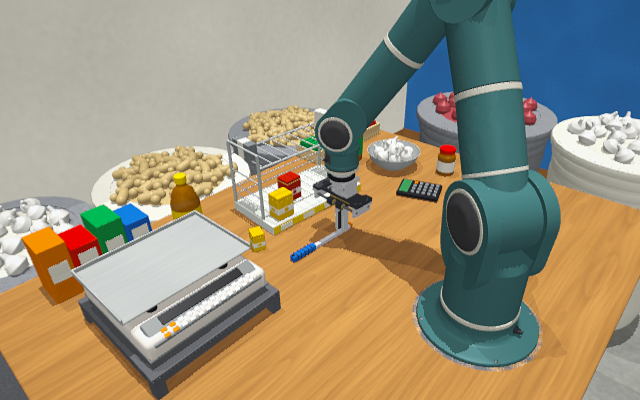

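The hook is out: its blue handle is at side pixel (303,253), about (0.473, 0.095). Now I'll let go, rise and move over the handle.

Emit:
play_rows --steps '[{"dx": 0,"dy": 0,"dz": 0,"spin": 0,"jaw": 0.05},{"dx": 0,"dy": 0,"dz": 0,"spin": 0,"jaw": 0.05},{"dx": 0,"dy": 0,"dz": 0,"spin": 0,"jaw": 0.05},{"dx": 0,"dy": 0,"dz": 0,"spin": 0,"jaw": 0.05},{"dx": 0,"dy": 0,"dz": 0,"spin": 0,"jaw": 0.05},{"dx": 0,"dy": 0,"dz": 0.03,"spin": 0,"jaw": 0.05},{"dx": 0,"dy": 0,"dz": 0.07,"spin": 0,"jaw": 0.05},{"dx": 0.003,"dy": 0.03,"dz": 0.1,"spin": 0,"jaw": 0.05},{"dx": 0.006,"dy": 0.08,"dz": 0.12,"spin": 0,"jaw": 0.05},{"dx": 0.009,"dy": 0.12,"dz": 0.12,"spin": 0,"jaw": 0.05},{"dx": 0.01,"dy": 0.143,"dz": 0.12,"spin": 0,"jaw": 0.05},{"dx": 0.01,"dy": 0.143,"dz": 0.12,"spin": 0,"jaw": 0.05},{"dx": 0.01,"dy": 0.143,"dz": 0.12,"spin": 0,"jaw": 0.05}]'

```text
t: 9.6
eef_pos: [0.4729, 0.0858, 0.1243]
eef_rot: [[0.057, 0.998, -0.0], [0.998, -0.057, -0.0], [-0.0, -0.0, -1.0]]
force: [0.4, -0.5, 1.1]
finger_gap: 0.0501
```

```bash
python3 - <<'E'
from c import *
s=read_state();im=get_image('wrist');save(im,'w3')
print(s['eef_pos'])
for n in ['hook_handle','hook_neck','hook_arm']:
    print(n,[(np.round(r['location'],4),round(r['conf'],2)) for r in tip_of(n,'wrist')[:2]])
im2=get_image('top');save(im2,'t3')
for n in ['hook_handle','hook_neck','hook_arm']:
    print(n,[(np.round(r['location'],4),round(r['conf'],2)) for r in tip_of(n,'top')[:2]])
o=hookfit(im,(150,500,60,260),s)
E
```

```text
[0.47285505 0.08578607 0.12426535]
hook_handle [(array([0.4719, 0.0954, 0.0098]), 0.74)]
hook_neck [(array([ 0.4669, -0.0565,  0.0057]), 0.87)]
hook_arm []
hook_handle [(array([0.5294, 0.446 , 0.0008]), 0.28)]
hook_neck [(array([ 0.4214, -0.5954,  0.0029]), 0.69), (array([ 0.4615, -0.0537,  0.0058]), 0.49)]
hook_arm [(array([ 0.4944, -0.0956,  0.0045]), 0.71)]
white 1478 dir [0.994 0.112] ang 6.5 mean [0.5958 0.0526 0.012 ] ends [0.4614 0.037 ] [0.6313 0.0562]
blue 1745 dir [0.062 0.998] ang 86.5 mean [0.4718 0.0994 0.02  ] ends [0.4693 0.0575] [0.4743 0.1392]
```

View pics/w3.png

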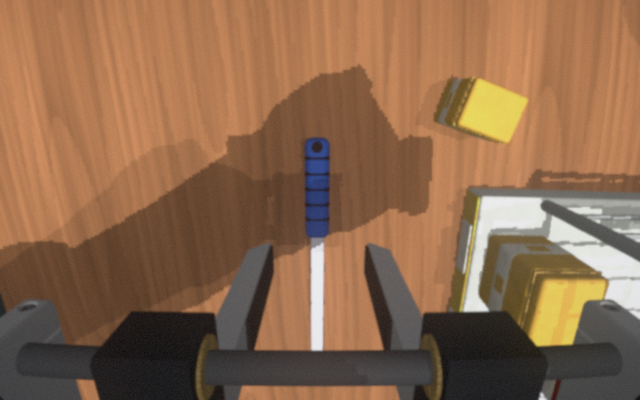

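The blue handle is at columns 306–329, rows 138–237, centred and parallel between the open fingers. Now I'll descend and grip it.

Emit:
play_rows --steps '[{"dx": -0.001,"dy": 0,"dz": -0.04,"spin": 0,"jaw": 0.05},{"dx": -0.001,"dy": 0,"dz": -0.08,"spin": 0,"jaw": 0.05},{"dx": -0.001,"dy": 0,"dz": -0.105,"spin": 0,"jaw": 0.05},{"dx": -0.001,"dy": 0,"dz": -0.12,"spin": 0,"jaw": 0.05},{"dx": -0.001,"dy": 0,"dz": -0.12,"spin": 0,"jaw": 0.05},{"dx": -0.001,"dy": 0,"dz": -0.12,"spin": 0,"jaw": 0},{"dx": -0.001,"dy": 0,"dz": -0.12,"spin": 0,"jaw": 0},{"dx": -0.001,"dy": 0,"dz": -0.12,"spin": 0,"jaw": 0},{"dx": -0.001,"dy": 0,"dz": -0.12,"spin": 0,"jaw": 0},{"dx": -0.001,"dy": 0,"dz": -0.12,"spin": 0,"jaw": 0},{"dx": -0.001,"dy": 0,"dz": -0.12,"spin": 0,"jaw": 0},{"dx": -0.001,"dy": 0,"dz": -0.12,"spin": 0,"jaw": 0}]' --grip_force 55

```text
t: 11.2
eef_pos: [0.4725, 0.0858, 0.005]
eef_rot: [[0.058, 0.998, 0.001], [0.998, -0.058, -0.0], [-0.0, 0.001, -1.0]]
force: [-0.8, -2.5, 9.3]
finger_gap: 0.0193
```

Emit:
play_rows --steps '[{"dx": 0,"dy": 0,"dz": 0.015,"spin": 0,"jaw": 0},{"dx": 0,"dy": 0,"dz": 0.035,"spin": 0,"jaw": 0},{"dx": -0.01,"dy": -0.02,"dz": 0.055,"spin": 0,"jaw": 0},{"dx": -0.025,"dy": -0.05,"dz": 0.065,"spin": 0,"jaw": 0},{"dx": -0.045,"dy": -0.085,"dz": 0.065,"spin": 4,"jaw": 0},{"dx": -0.065,"dy": -0.12,"dz": 0.065,"spin": 10,"jaw": 0},{"dx": -0.085,"dy": -0.155,"dz": 0.065,"spin": 16,"jaw": 0},{"dx": -0.093,"dy": -0.19,"dz": 0.065,"spin": 22,"jaw": 0},{"dx": -0.093,"dy": -0.215,"dz": 0.065,"spin": 28,"jaw": 0},{"dx": -0.093,"dy": -0.229,"dz": 0.065,"spin": 35,"jaw": 0},{"dx": -0.093,"dy": -0.229,"dz": 0.065,"spin": 42,"jaw": 0},{"dx": -0.093,"dy": -0.229,"dz": 0.065,"spin": 49,"jaw": 0},{"dx": -0.093,"dy": -0.229,"dz": 0.065,"spin": 56,"jaw": 0},{"dx": -0.093,"dy": -0.229,"dz": 0.065,"spin": 63,"jaw": 0},{"dx": -0.093,"dy": -0.229,"dz": 0.065,"spin": 70,"jaw": 0},{"dx": -0.093,"dy": -0.229,"dz": 0.065,"spin": 77,"jaw": 0},{"dx": -0.093,"dy": -0.229,"dz": 0.065,"spin": 84,"jaw": 0},{"dx": -0.093,"dy": -0.229,"dz": 0.065,"spin": 89,"jaw": 0},{"dx": -0.093,"dy": -0.229,"dz": 0.065,"spin": 89,"jaw": 0},{"dx": -0.093,"dy": -0.229,"dz": 0.065,"spin": 89,"jaw": 0}]'

```text
t: 13.2
eef_pos: [0.379, -0.1432, 0.0698]
eef_rot: [[-0.997, 0.079, 0.0], [0.079, 0.997, -0.0], [-0.0, -0.0, -1.0]]
force: [0.0, -0.6, -1.1]
finger_gap: 0.0195
```

```bash
python3 - <<'E'
from c import *
for c in ['side','top','wrist']:
  s=read_state();im=get_image(c);save(im,c[0]+'4')
  for n in ['hook_handle','hook_neck','hook_arm','rack_line','rack','tin_red_mid','tin_yellow_mid','tin_green_mid']:
    print(c,n,[(np.round(r['location'],4),round(r['conf'],2)) for r in tip_of(n,c)[:2]])
print(s['eef_pos'],s['force'],s['ft_torque'],s['q'])
E
```

```text
side hook_handle [(array([ 0.3663, -0.1434,  0.0754]), 0.91), (array([ 0.6015, -0.1027,  0.0255]), 0.72)]
side hook_neck [(array([ 0.5236, -0.1576,  0.0728]), 0.8)]
side hook_arm [(array([ 0.5541, -0.1292,  0.0708]), 0.61)]
side rack_line [(array([ 0.5998, -0.1044,  0.0289]), 0.72)]
side rack [(array([ 0.6941, -0.1098, -0.0011]), 0.78)]
side tin_red_mid [(array([ 0.6895, -0.0663,  0.0714]), 0.76), (array([0.6324, 0.0238, 0.0685]), 0.3)]
side tin_yellow_mid [(array([0.63  , 0.0259, 0.067 ]), 0.81), (array([0.5981, 0.1578, 0.0272]), 0.58)]
side tin_green_mid [(array([ 0.6141, -0.2231,  0.0672]), 0.93)]
top hook_handle [(array([0.6331, 0.0249, 0.0636]), 0.28)]
top hook_neck [(array([ 0.5196, -0.1528,  0.0718]), 0.78), (array([ 0.5988, -0.0989,  0.0303]), 0.61)]
top hook_arm [(array([ 0.5583, -0.1314,  0.0674]), 0.65), (array([ 0.6076, -0.5189, -0.001 ]), 0.24)]
top rack_line [(array([ 0.6051, -0.1007,  0.0305]), 0.74)]
top rack []
top tin_red_mid [(array([ 0.6908, -0.0641,  0.0676]), 0.53)]
top tin_yellow_mid [(array([0.6341, 0.0257, 0.0646]), 0.61), (array([0.5959, 0.1559, 0.0251]), 0.57)]
top tin_green_mid [(array([ 0.6956, -0.1137, -0.0017]), 0.65), (array([ 0.6158, -0.2173,  0.0676]), 0.59)]
wrist hook_handle [(array([ 0.3676, -0.1467,  0.0774]), 0.59)]
wrist hook_neck []
wrist hook_arm []
wrist rack_line []
wrist rack []
wrist tin_red_mid []
wrist tin_yellow_mid []
wrist tin_green_mid []
[ 0.3790378  -0.1430856   0.06942555] [-0.61932176 -0.11863271 -0.89868951] [ 0.08142839 -0.05865221 -0.01660844] [ 1.21654227  0.43982511 -1.07467449  2.22445339  0.5617242   0.7796994
  1.25919297]
```

View pics/s4.png

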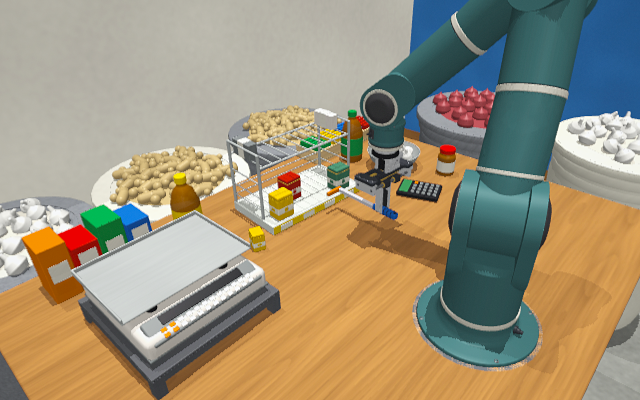

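View pics/w4.png

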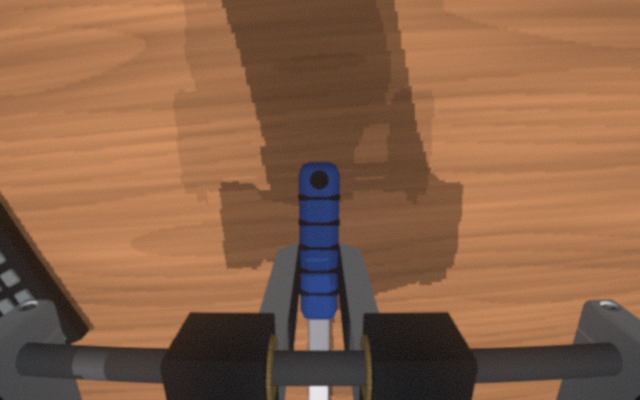

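View pics/t4.png

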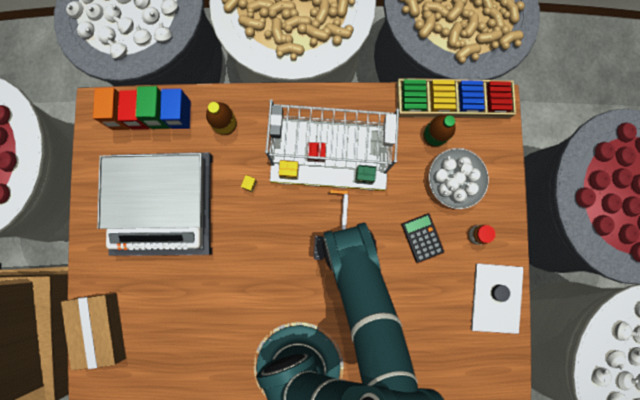

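The hook is held level apart from about 3 mm of sag at the tip. The top view shows its arm at (330–347, 193), in front of the gap between the red and green tins. Now I'll lower it and insert it.

Emit:
play_rows --steps '[{"dx": 0,"dy": 0,"dz": -0.01,"spin": 0,"jaw": 0},{"dx": 0,"dy": 0,"dz": -0.02,"spin": 0,"jaw": 0},{"dx": 0.01,"dy": -0.001,"dz": -0.02,"spin": 0,"jaw": 0},{"dx": 0.025,"dy": -0.002,"dz": -0.02,"spin": 0,"jaw": 0},{"dx": 0.04,"dy": -0.003,"dz": -0.02,"spin": 0,"jaw": 0},{"dx": 0.055,"dy": -0.004,"dz": -0.02,"spin": 0,"jaw": 0},{"dx": 0.07,"dy": -0.005,"dz": -0.02,"spin": 0,"jaw": 0},{"dx": 0.085,"dy": -0.007,"dz": -0.02,"spin": 0,"jaw": 0},{"dx": 0.085,"dy": -0.007,"dz": -0.02,"spin": 0,"jaw": 0},{"dx": 0.085,"dy": -0.007,"dz": -0.02,"spin": 0,"jaw": 0}]'

```text
t: 15.55
eef_pos: [0.4639, -0.1496, 0.0491]
eef_rot: [[-0.997, 0.075, -0.001], [0.075, 0.997, 0.001], [0.001, 0.001, -1.0]]
force: [0.2, 0.2, -0.5]
finger_gap: 0.0195
```

```bash
python3 - <<'E'
from c import *
for c in ['side','top']:
  s=read_state();im=get_image(c);save(im,c[0]+'5')
  for n in ['hook_handle','hook_neck','hook_arm']:
    print(c,n,[(np.round(r['location'],4),round(r['conf'],2)) for r in tip_of(n,c)[:2]])
a=cv2.imread('pics/t5.png');b=cv2.imread('pics/s5.png')
A=cv2.resize(a[90:240,250:410],None,fx=3.75,fy=3.75,interpolation=2);B=cv2.resize(b[120:250,220:420],None,fx=4,fy=4,interpolation=2)
cv2.imwrite('pics/z5a.png',A);cv2.imwrite('pics/z5b.png',B)
E
```

```text
side hook_handle [(array([ 0.4542, -0.1493,  0.0525]), 0.62), (array([ 0.4233, -0.5974,  0.0012]), 0.43)]
side hook_neck [(array([ 0.6097, -0.1636,  0.0499]), 0.88)]
side hook_arm [(array([ 0.6384, -0.1362,  0.0514]), 0.63)]
top hook_handle []
top hook_neck [(array([ 0.6072, -0.1595,  0.0505]), 0.55)]
top hook_arm [(array([ 0.687 , -0.0617,  0.0701]), 0.7), (array([ 0.6421, -0.1377,  0.0482]), 0.43)]
```

View pics/z5a.png

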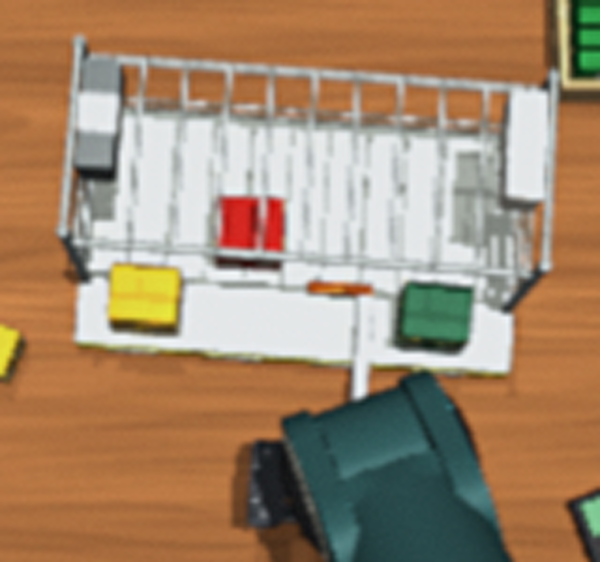

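View pics/z5b.png

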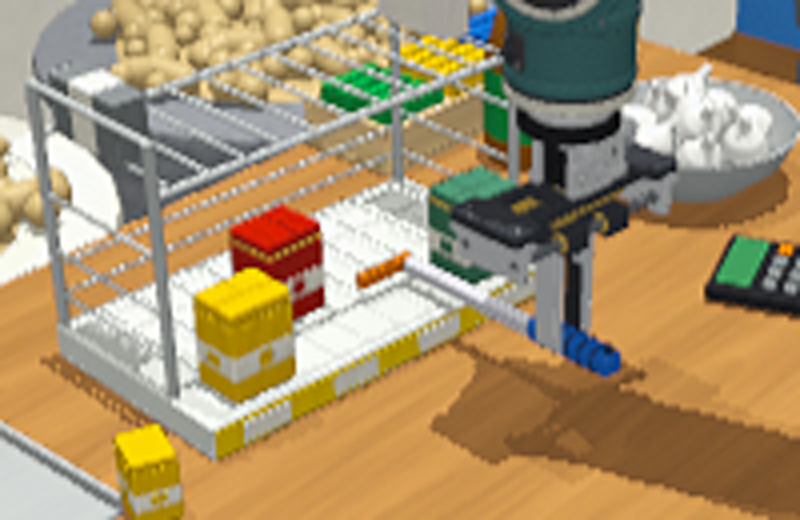

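The arm sits in the gap with about 24 px (zoomed) to the red tin and about 25 px to the green. I'll go in further, past the red tin's back, then look again.

Emit:
play_rows --steps '[{"dx": 0.01,"dy": -0.001,"dz": 0,"spin": 0,"jaw": 0},{"dx": 0.025,"dy": -0.002,"dz": 0,"spin": 0,"jaw": 0},{"dx": 0.04,"dy": -0.003,"dz": 0,"spin": 0,"jaw": 0},{"dx": 0.055,"dy": -0.0045,"dz": 0,"spin": 0,"jaw": 0},{"dx": 0.07,"dy": -0.0055,"dz": 0,"spin": 0,"jaw": 0},{"dx": 0.082,"dy": -0.0065,"dz": 0,"spin": 0,"jaw": 0},{"dx": 0.082,"dy": -0.0065,"dz": 0,"spin": 0,"jaw": 0},{"dx": 0.082,"dy": -0.0065,"dz": 0,"spin": 0,"jaw": 0}]'

```text
t: 16.75
eef_pos: [0.5459, -0.1564, 0.0492]
eef_rot: [[-0.997, 0.075, -0.0], [0.075, 0.997, 0.0], [0.0, 0.0, -1.0]]
force: [0.7, -0.2, -1.0]
finger_gap: 0.0197
```

```bash
cat > look.py <<'E'
import sys
from c import *
k=sys.argv[1]
for c in ['side','top']:
  s=read_state();im=get_image(c);save(im,c[0]+k)
  for n in ['hook_handle','hook_neck','hook_arm','tin_red_mid','tin_yellow_mid','tin_green_mid']:
    print(c,n,[(np.round(r['location'],4),round(r['conf'],2)) for r in tip_of(n,c)[:2]])
a=cv2.imread('pics/t%s.png'%k);b=cv2.imread('pics/s%s.png'%k)
A=cv2.resize(a[90:240,250:410],None,fx=3.75,fy=3.75,interpolation=2);B=cv2.resize(b[120:250,220:420],None,fx=4,fy=4,interpolation=2)
cv2.imwrite('pics/z%sa.png'%k,A);cv2.imwrite('pics/z%sb.png'%k,B)
E
python3 look.py 6
```

```text
side hook_handle [(array([ 0.5326, -0.1587,  0.0531]), 0.85)]
side hook_neck [(array([ 0.6905, -0.1701,  0.0509]), 0.6)]
side hook_arm [(array([ 0.7201, -0.1411,  0.0504]), 0.76)]
side tin_red_mid [(array([ 0.6909, -0.0629,  0.0707]), 0.91)]
side tin_yellow_mid [(array([0.629 , 0.0253, 0.0712]), 0.77)]
side tin_green_mid [(array([ 0.6147, -0.2247,  0.0675]), 0.45)]
top hook_handle [(array([ 0.6936, -0.1139, -0.0023]), 0.4)]
top hook_neck []
top hook_arm [(array([ 0.7263, -0.1422,  0.0492]), 0.48)]
top tin_red_mid [(array([ 0.6895, -0.0612,  0.0697]), 0.54)]
top tin_yellow_mid [(array([0.6336, 0.0252, 0.0655]), 0.74), (array([0.593, 0.159, 0.028]), 0.6)]
top tin_green_mid [(array([ 0.6905, -0.0664,  0.0692]), 0.3)]
```

View pics/z6a.png

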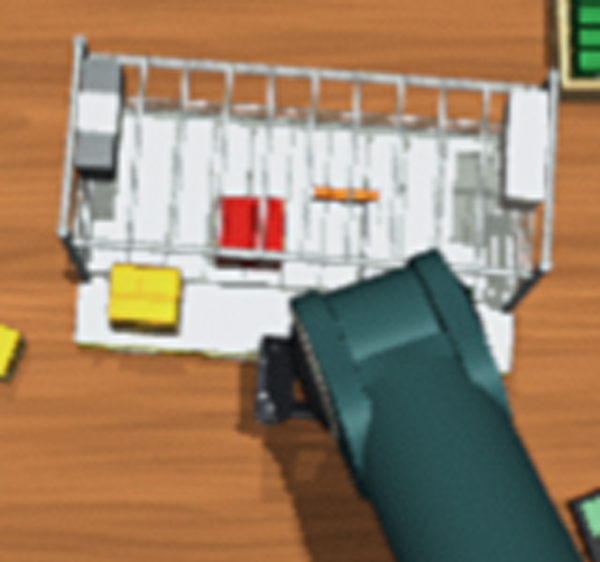

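View pics/z6b.png

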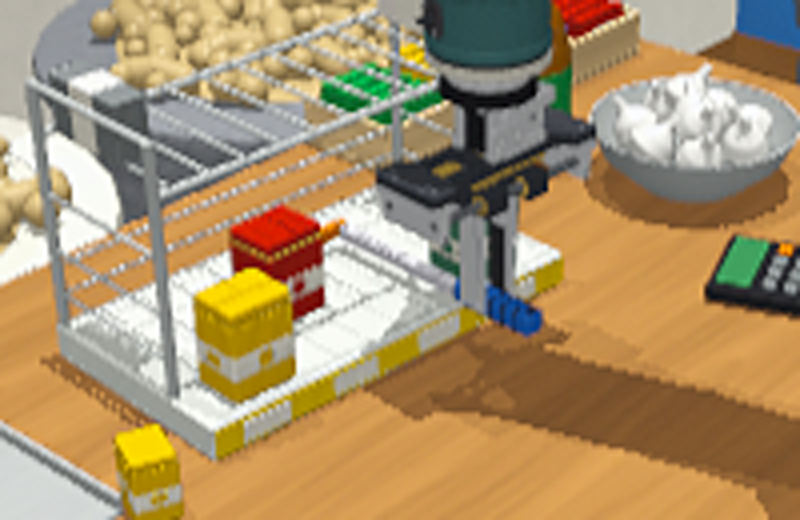

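The arm is past the red tin's back: it is at zoomed (312–378, 195), and the tin's rear edge is at about row 200 at top height. Measured, the arm face is at rack x ≈ +34 mm against the tin's back at +18. Now I'll shift it sideways behind the tin.

Emit:
play_rows --steps '[{"dx": 0.001,"dy": 0.01,"dz": 0,"spin": 0,"jaw": 0},{"dx": 0.002,"dy": 0.022,"dz": 0,"spin": 0,"jaw": 0},{"dx": 0.003,"dy": 0.034,"dz": 0,"spin": 0,"jaw": 0},{"dx": 0.0035,"dy": 0.046,"dz": 0,"spin": 0,"jaw": 0},{"dx": 0.004,"dy": 0.055,"dz": 0,"spin": 0,"jaw": 0},{"dx": 0.005,"dy": 0.061,"dz": 0,"spin": 0,"jaw": 0},{"dx": 0.005,"dy": 0.062,"dz": 0,"spin": 0,"jaw": 0},{"dx": 0.005,"dy": 0.062,"dz": 0,"spin": 0,"jaw": 0}]'

```text
t: 18.25
eef_pos: [0.5511, -0.0947, 0.0494]
eef_rot: [[-0.997, 0.076, -0.0], [0.076, 0.997, -0.0], [-0.0, -0.0, -1.0]]
force: [0.3, 0.6, -1.4]
finger_gap: 0.0195
```

```bash
python3 look.py 7
```

```text
side hook_handle [(array([ 0.5389, -0.0947,  0.051 ]), 0.75), (array([ 0.6948, -0.112 ,  0.0013]), 0.56)]
side hook_neck [(array([ 0.6957, -0.108 ,  0.053 ]), 0.8), (array([ 0.4158, -0.4151,  0.0023]), 0.73)]
side hook_arm [(array([ 0.4181, -0.4147,  0.0028]), 0.67)]
side tin_red_mid [(array([ 0.6878, -0.0648,  0.0705]), 0.62)]
side tin_yellow_mid [(array([0.6329, 0.0229, 0.0693]), 0.58)]
side tin_green_mid [(array([ 0.695 , -0.1097,  0.0023]), 0.59), (array([ 0.6171, -0.2208,  0.0716]), 0.54)]
top hook_handle []
top hook_neck [(array([ 0.6923, -0.1045,  0.0508]), 0.69)]
top hook_arm [(array([ 0.7305, -0.081 ,  0.0459]), 0.59)]
top tin_red_mid [(array([ 0.6906, -0.0646,  0.0691]), 0.76)]
top tin_yellow_mid [(array([0.6344, 0.0261, 0.0668]), 0.58), (array([0.5965, 0.1558, 0.0247]), 0.43)]
top tin_green_mid [(array([ 0.6123, -0.2204,  0.0671]), 0.84)]
```

View pics/z7a.png

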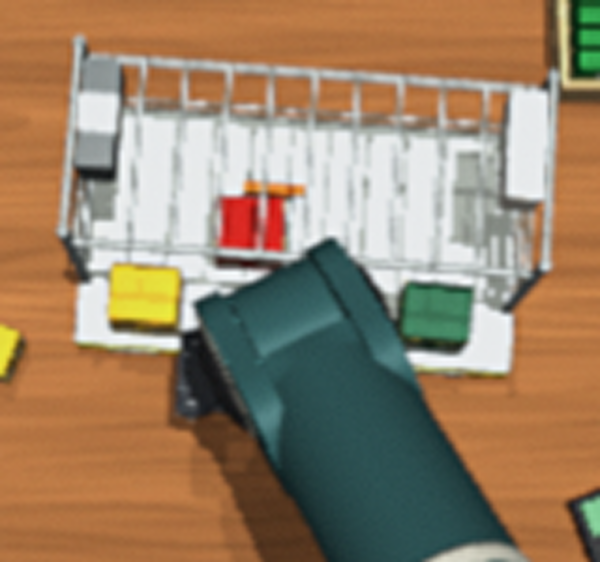

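View pics/z7b.png

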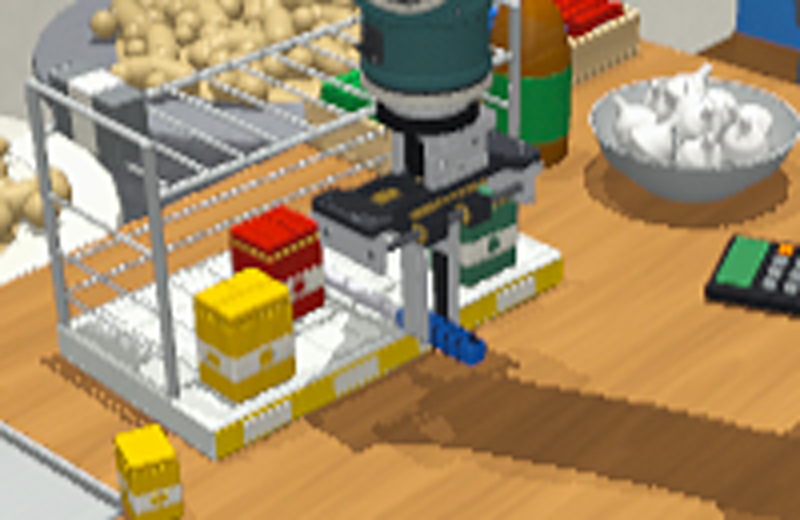

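The arm lies behind the red tin, at zoomed (245–303, 188), reaching past its centre. Next I'll draw it about 72 mm slowly and measure.

Emit:
play_rows --steps '[{"dx": -0.006,"dy": 0.0005,"dz": 0,"spin": 0,"jaw": 0},{"dx": -0.012,"dy": 0.001,"dz": 0,"spin": 0,"jaw": 0},{"dx": -0.017,"dy": 0.0013,"dz": 0,"spin": 0,"jaw": 0},{"dx": -0.022,"dy": 0.0017,"dz": 0,"spin": 0,"jaw": 0},{"dx": -0.027,"dy": 0.0021,"dz": 0,"spin": 0,"jaw": 0},{"dx": -0.032,"dy": 0.0025,"dz": 0,"spin": 0,"jaw": 0},{"dx": -0.037,"dy": 0.0029,"dz": 0,"spin": 0,"jaw": 0},{"dx": -0.042,"dy": 0.0033,"dz": 0,"spin": 0,"jaw": 0},{"dx": -0.047,"dy": 0.0037,"dz": 0,"spin": 0,"jaw": 0},{"dx": -0.052,"dy": 0.0041,"dz": 0,"spin": 0,"jaw": 0},{"dx": -0.057,"dy": 0.0045,"dz": 0,"spin": 0,"jaw": 0},{"dx": -0.062,"dy": 0.0048,"dz": 0,"spin": 0,"jaw": 0},{"dx": -0.067,"dy": 0.0052,"dz": 0,"spin": 0,"jaw": 0},{"dx": -0.071,"dy": 0.0055,"dz": 0,"spin": 0,"jaw": 0},{"dx": -0.071,"dy": 0.0055,"dz": 0,"spin": 0,"jaw": 0}]'

```text
t: 20.45
eef_pos: [0.4794, -0.0892, 0.0494]
eef_rot: [[-0.997, 0.076, -0.0], [0.076, 0.997, -0.0], [0.0, -0.0, -1.0]]
force: [0.3, 0.2, -1.0]
finger_gap: 0.019
```

```bash
python3 look.py 8; cat > tins.py <<'E'
from c import *
c={};
for cam in ['top','side']:
  I=get_image(cam);Q=cloud(I)
  for n in ['red','green','yellow']:
    best=None
    for r in trace('tin_%s_mid'%n,cam)[:3]:
        q=Q[r['pixels']];q=q[~np.isnan(q).any(1)];t=q[(q[:,0]>.56)&(q[:,2]>.103)&(q[:,2]<.117)]
        if len(t)>60 and len(t)<400:
            lo,hi=np.percentile(t[:,:2],[2,98],axis=0);m=cv2.minAreaRect((t[:,:2]*1000).astype(np.float32))
            print(cam,n,len(t),'mid',((lo+hi)/2).round(4),'rectang',round(m[2],1),np.round(m[1],1),'min x',lo[0].round(4));c[cam,n]=(lo+hi)/2;break
  for a in (-4.0,-4.5,-5):
    e=np.array([np.cos(np.radians(a)),np.sin(np.radians(a))])
    if all((cam,k) in c for k in['red','green','yellow']): print(cam,a,'rack x rel green/yellow of red',((c[cam,'red']-c[cam,'green'])@e).round(4),((c[cam,'red']-c[cam,'yellow'])@e).round(4))
E
python3 tins.py
```

```text
side hook_handle [(array([ 0.4689, -0.0915,  0.053 ]), 0.79)]
side hook_neck [(array([ 0.6213, -0.0997,  0.052 ]), 0.61)]
side hook_arm []
side tin_red_mid [(array([ 0.6343, -0.0593,  0.0718]), 0.79)]
side tin_yellow_mid [(array([0.6331, 0.0257, 0.0683]), 0.75)]
side tin_green_mid [(array([ 0.6193, -0.2234,  0.0668]), 0.38)]
top hook_handle [(array([ 4.202e-01, -5.962e-01,  4.000e-04]), 0.62)]
top hook_neck [(array([ 0.6221, -0.0988,  0.0518]), 0.57), (array([ 0.4182, -0.4159, -0.0014]), 0.4)]
top hook_arm [(array([ 0.6601, -0.0749,  0.0485]), 0.69)]
top tin_red_mid [(array([ 0.6297, -0.0587,  0.0688]), 0.57)]
top tin_yellow_mid [(array([0.635 , 0.0243, 0.0645]), 0.72), (array([0.5984, 0.1562, 0.0257]), 0.61)]
top tin_green_mid [(array([ 0.6175, -0.2189,  0.0698]), 0.95)]
top red 265 mid [ 0.6331 -0.0604] rectang 86.1 [58.1 48.6] min x 0.6098
top green 255 mid [ 0.6166 -0.2203] rectang 84.2 [55.4 48.2] min x 0.5931
top yellow 263 mid [0.6342 0.0235] rectang 88.9 [56.1 48.6] min x 0.6106
top -4.0 rack x rel green/yellow of red 0.0053 0.0048
top -4.5 rack x rel green/yellow of red 0.0039 0.0055
top -5 rack x rel green/yellow of red 0.0025 0.0063
side red 161 mid [ 0.63   -0.0575] rectang 83.2 [86.7 52.7] min x 0.6059
side yellow 176 mid [0.6313 0.0262] rectang 85.5 [61.1 54.3] min x 0.6076
```

View pics/z8a.png

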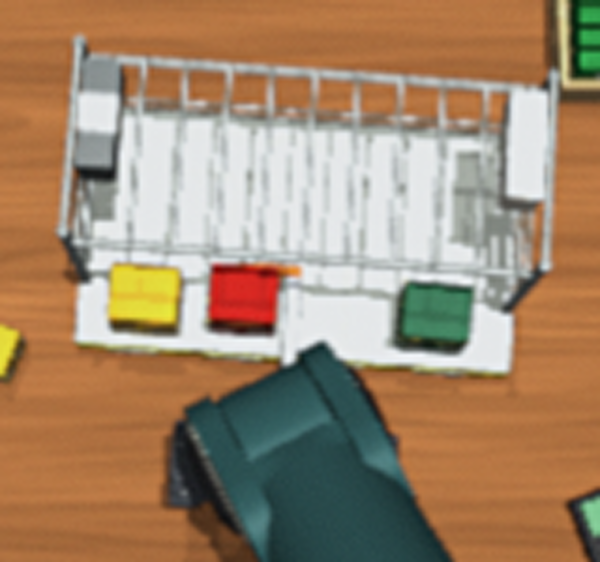

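View pics/z8b.png

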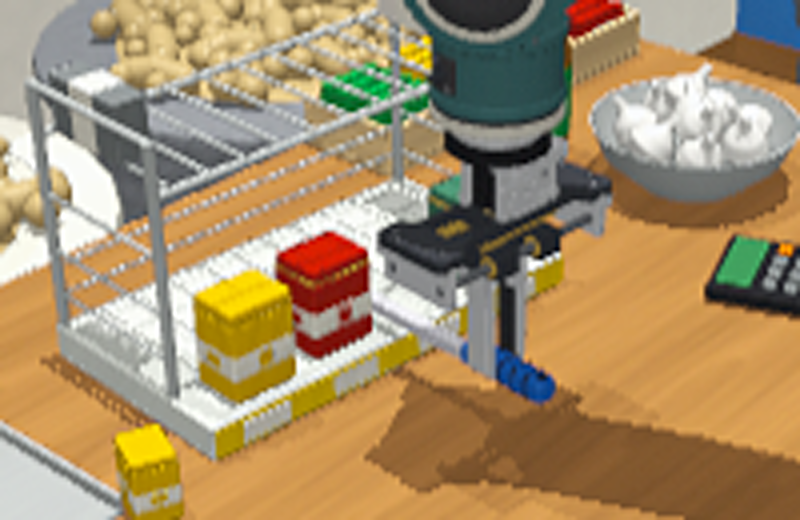

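Red is about 5 mm short of the line, upright and near square. I'll draw 4.5 mm more, back off behind it and shift clear.

Emit:
play_rows --steps '[{"dx": -0.002,"dy": 0.0002,"dz": 0,"spin": 0,"jaw": 0},{"dx": -0.0045,"dy": 0.0004,"dz": 0,"spin": 0,"jaw": 0},{"dx": -0.0045,"dy": 0.0004,"dz": 0,"spin": 0,"jaw": 0},{"dx": -0.0045,"dy": 0.0004,"dz": 0,"spin": 0,"jaw": 0},{"dx": 0.002,"dy": -0.001,"dz": 0,"spin": 0,"jaw": 0},{"dx": 0.01,"dy": -0.002,"dz": 0,"spin": 0,"jaw": 0},{"dx": 0.018,"dy": -0.003,"dz": 0,"spin": 0,"jaw": 0},{"dx": 0.018,"dy": -0.003,"dz": 0,"spin": 0,"jaw": 0}]'

```text
t: 22.35
eef_pos: [0.4993, -0.092, 0.0494]
eef_rot: [[-0.997, 0.076, 0.001], [0.076, 0.997, 0.0], [-0.001, 0.001, -1.0]]
force: [0.3, -0.3, -1.0]
finger_gap: 0.0192
```

```bash
python3 look.py 9; python3 tins.py
```

```text
side hook_handle [(array([ 0.4872, -0.0913,  0.0549]), 0.64)]
side hook_neck [(array([ 0.6442, -0.1069,  0.0503]), 0.72)]
side hook_arm []
side tin_red_mid [(array([ 0.6249, -0.0603,  0.0708]), 0.96)]
side tin_yellow_mid [(array([0.5971, 0.159 , 0.0275]), 0.84), (array([0.6313, 0.0233, 0.0675]), 0.57)]
side tin_green_mid [(array([ 6.084e-01, -5.306e-01,  2.000e-04]), 0.55), (array([ 0.6157, -0.2222,  0.0662]), 0.39)]
top hook_handle []
top hook_neck [(array([ 0.6389, -0.1015,  0.0505]), 0.57)]
top hook_arm [(array([ 0.6797, -0.075 ,  0.0465]), 0.47)]
top tin_red_mid [(array([ 0.627 , -0.0597,  0.0695]), 0.81)]
top tin_yellow_mid [(array([0.6335, 0.0271, 0.0639]), 0.79), (array([0.5963, 0.1595, 0.0261]), 0.56)]
top tin_green_mid [(array([ 0.6161, -0.2191,  0.0686]), 0.87)]
top red 262 mid [ 0.6289 -0.0603] rectang 84.9 [57.6 48.5] min x 0.6064
top yellow 263 mid [0.6344 0.0235] rectang 89.1 [56.5 50.7] min x 0.6106
side red 159 mid [ 0.6268 -0.0568] rectang 84.0 [85.5 52.5] min x 0.6026
side yellow 166 mid [0.633  0.0281] rectang 85.3 [57.3 53.2] min x 0.6085
```

View pics/z9a.png

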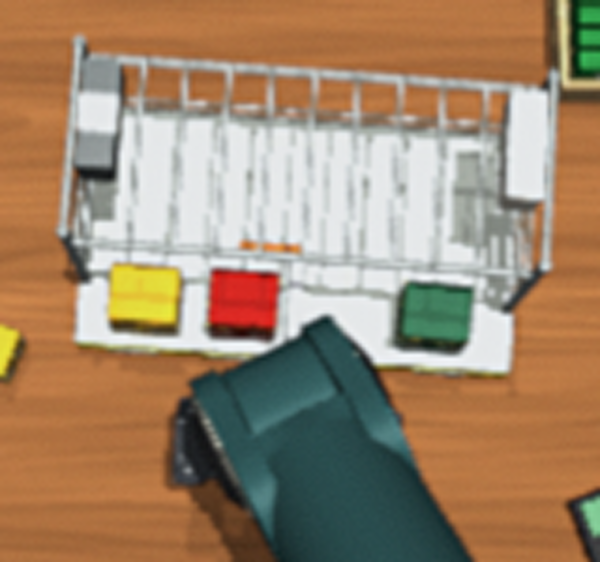

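Red is now level (x 0.629 against 0.6275 on the line) and the hook is free behind it. Now I'll shift to the gap's middle and withdraw.

Emit:
play_rows --steps '[{"dx": -0.001,"dy": -0.01,"dz": 0,"spin": 0,"jaw": 0},{"dx": -0.002,"dy": -0.022,"dz": 0,"spin": 0,"jaw": 0},{"dx": -0.003,"dy": -0.034,"dz": 0,"spin": 0,"jaw": 0},{"dx": -0.004,"dy": -0.046,"dz": 0,"spin": 0,"jaw": 0},{"dx": -0.005,"dy": -0.056,"dz": 0,"spin": 0,"jaw": 0},{"dx": -0.005,"dy": -0.061,"dz": 0,"spin": 0,"jaw": 0},{"dx": -0.005,"dy": -0.061,"dz": 0,"spin": 0,"jaw": 0},{"dx": -0.015,"dy": -0.06,"dz": 0,"spin": 0,"jaw": 0},{"dx": -0.03,"dy": -0.059,"dz": 0,"spin": 0,"jaw": 0},{"dx": -0.045,"dy": -0.058,"dz": 0,"spin": 0,"jaw": 0},{"dx": -0.06,"dy": -0.057,"dz": 0,"spin": 0,"jaw": 0},{"dx": -0.075,"dy": -0.0555,"dz": 0,"spin": 0,"jaw": 0},{"dx": -0.09,"dy": -0.0545,"dz": 0,"spin": 0,"jaw": 0},{"dx": -0.105,"dy": -0.053,"dz": 0,"spin": 0,"jaw": 0},{"dx": -0.12,"dy": -0.052,"dz": 0,"spin": 0,"jaw": 0},{"dx": -0.12,"dy": -0.052,"dz": 0,"spin": 0,"jaw": 0},{"dx": -0.12,"dy": -0.052,"dz": 0,"spin": 0,"jaw": 0}]'

```text
t: 25.15
eef_pos: [0.3782, -0.1441, 0.0496]
eef_rot: [[-0.997, 0.075, 0.0], [0.075, 0.997, -0.001], [-0.0, -0.001, -1.0]]
force: [0.7, -1.3, -2.3]
finger_gap: 0.0192
```

```bash
python3 look.py 10; python3 tins.py
```

```text
side hook_handle [(array([ 0.3639, -0.1414,  0.055 ]), 0.8)]
side hook_neck [(array([ 0.5251, -0.1596,  0.0519]), 0.64)]
side hook_arm [(array([ 0.5523, -0.1282,  0.0485]), 0.81)]
side tin_red_mid [(array([ 0.6276, -0.0584,  0.0726]), 0.6)]
side tin_yellow_mid [(array([0.5975, 0.1584, 0.0282]), 0.61), (array([0.6307, 0.0246, 0.0685]), 0.58)]
side tin_green_mid [(array([ 0.6163, -0.2195,  0.068 ]), 0.93)]
top hook_handle []
top hook_neck [(array([ 0.5179, -0.1524,  0.052 ]), 0.58), (array([0.5296, 0.4461, 0.0019]), 0.26)]
top hook_arm [(array([ 0.5601, -0.1291,  0.0484]), 0.49)]
top tin_red_mid [(array([ 0.6272, -0.0566,  0.0653]), 0.83)]
top tin_yellow_mid [(array([0.6347, 0.0276, 0.0659]), 0.79), (array([0.5977, 0.156 , 0.0268]), 0.67)]
top tin_green_mid [(array([ 0.6132, -0.2192,  0.0676]), 0.55), (array([ 0.4203, -0.5972,  0.0026]), 0.3)]
top red 268 mid [ 0.6286 -0.0603] rectang 86.2 [57.4 48.5] min x 0.6061
top green 271 mid [ 0.6164 -0.2206] rectang 83.2 [58.6 48.2] min x 0.5926
top yellow 243 mid [0.6325 0.022 ] rectang 88.6 [55.5 46.1] min x 0.6105
top -4.0 rack x rel green/yellow of red 0.001 0.0019
top -4.5 rack x rel green/yellow of red -0.0004 0.0026
top -5 rack x rel green/yellow of red -0.0018 0.0033
side red 163 mid [ 0.6263 -0.0566] rectang 0.7 [49.2 88.9] min x 0.6026
side green 133 mid [ 0.6132 -0.2183] rectang 87.1 [61.1 49.4] min x 0.5902
side yellow 178 mid [0.6315 0.0263] rectang 86.1 [61.  51.6] min x 0.6076
side -4.0 rack x rel green/yellow of red 0.0018 0.0006
side -4.5 rack x rel green/yellow of red 0.0004 0.0013
side -5 rack x rel green/yellow of red -0.001 0.002
```

View pics/z10b.png

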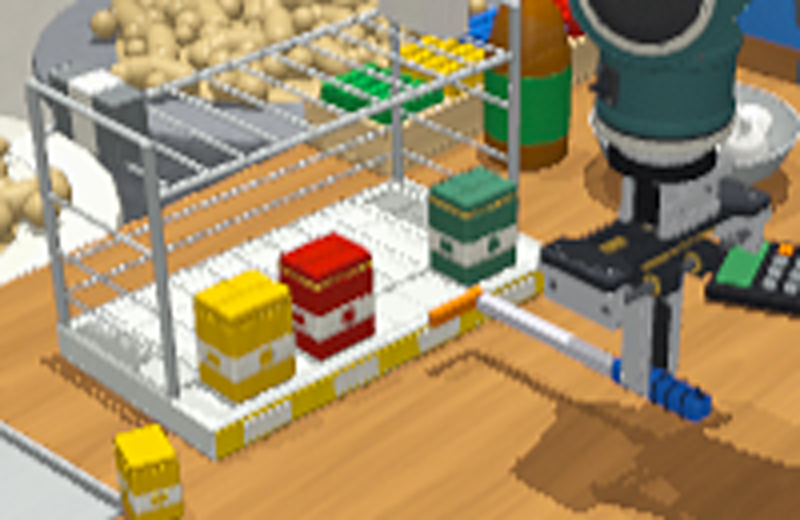

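All three tins are in line within about 2 mm, and the hook is clear of the rack. Now I'll lay it down and let go.

Emit:
play_rows --steps '[{"dx": -0.006,"dy": 0,"dz": -0.01,"spin": 0,"jaw": 0},{"dx": -0.006,"dy": 0,"dz": -0.022,"spin": 0,"jaw": 0},{"dx": -0.006,"dy": 0,"dz": -0.033,"spin": 0,"jaw": 0},{"dx": -0.006,"dy": 0,"dz": -0.04,"spin": 0,"jaw": 0},{"dx": -0.006,"dy": 0,"dz": -0.044,"spin": 0,"jaw": 0},{"dx": -0.006,"dy": 0,"dz": -0.044,"spin": 0,"jaw": 0},{"dx": -0.006,"dy": 0,"dz": -0.044,"spin": 0,"jaw": 0.05},{"dx": -0.006,"dy": 0,"dz": -0.044,"spin": 0,"jaw": 0.05},{"dx": -0.006,"dy": 0,"dz": -0.044,"spin": 0,"jaw": 0.05},{"dx": -0.006,"dy": 0,"dz": -0.044,"spin": 0,"jaw": 0.05},{"dx": -0.006,"dy": 0,"dz": -0.044,"spin": 0,"jaw": 0.05},{"dx": -0.006,"dy": 0,"dz": -0.01,"spin": 0,"jaw": 0.05},{"dx": -0.006,"dy": 0,"dz": 0.03,"spin": 0,"jaw": 0.05},{"dx": -0.006,"dy": 0,"dz": 0.08,"spin": 0,"jaw": 0.05},{"dx": -0.006,"dy": 0,"dz": 0.12,"spin": 0,"jaw": 0.05},{"dx": -0.006,"dy": 0,"dz": 0.12,"spin": 0,"jaw": 0.05},{"dx": -0.006,"dy": 0,"dz": 0.12,"spin": 0,"jaw": 0.05}]'

```text
t: 27.95
eef_pos: [0.372, -0.1451, 0.1699]
eef_rot: [[-0.997, 0.077, 0.001], [0.077, 0.997, -0.003], [-0.001, -0.003, -1.0]]
force: [0.6, -0.3, -0.7]
finger_gap: 0.0499
```

```bash
python3 look.py 11; python3 tins.py; python3 - <<'E'
from c import *
for c in ['side','top']:
  get_image(c)
  for n in ['calculator','garlic_bowl','spice_jar']: print(c,n,[(np.round(r['location'],4),round(r['conf'],2)) for r in tip_of(n,c)[:1]])
E
```

```text
side hook_handle [(array([ 0.3606, -0.147 ,  0.0097]), 0.83), (array([ 0.6946, -0.1089,  0.0015]), 0.73)]
side hook_neck [(array([ 0.5168, -0.1553,  0.0078]), 0.55)]
side hook_arm [(array([ 0.5438, -0.1321,  0.0064]), 0.69), (array([0.6315, 0.0253, 0.0698]), 0.43)]
side tin_red_mid [(array([ 0.628 , -0.0606,  0.0697]), 0.81)]
side tin_yellow_mid [(array([0.6323, 0.0269, 0.0693]), 0.92), (array([0.5953, 0.1605, 0.0299]), 0.75)]
side tin_green_mid [(array([ 0.6166, -0.2245,  0.0687]), 0.73), (array([0.5241, 0.4427, 0.0023]), 0.52)]
top hook_handle []
top hook_neck [(array([ 0.5155, -0.1519,  0.0095]), 0.65)]
top hook_arm [(array([ 0.5524, -0.1291,  0.0057]), 0.64)]
top tin_red_mid [(array([ 0.6243, -0.0594,  0.0707]), 0.77)]
top tin_yellow_mid [(array([0.6346, 0.0236, 0.0654]), 0.93), (array([0.5975, 0.1572, 0.0265]), 0.72)]
top tin_green_mid [(array([ 0.6152, -0.2195,  0.069 ]), 0.91), (array([ 0.5126, -0.1517,  0.0082]), 0.66)]
top red 268 mid [ 0.6286 -0.0603] rectang 86.0 [57.7 48.7] min x 0.6062
top green 271 mid [ 0.6165 -0.2204] rectang 82.0 [58.8 48.8] min x 0.593
top yellow 24
[... 284 characters left out ...]
 x 0.6039
side green 133 mid [ 0.6147 -0.2179] rectang 85.2 [61.9 50.4] min x 0.5907
side yellow 170 mid [0.6322 0.0266] rectang 84.2 [59.8 53.1] min x 0.6085
side -4.0 rack x rel green/yellow of red 0.0004 0.0
side -4.5 rack x rel green/yellow of red -0.001 0.0008
side -5 rack x rel green/yellow of red -0.0024 0.0015
side calculator [(array([ 0.4159, -0.4112,  0.0028]), 0.79)]
side garlic_bowl [(array([ 6.065e-01, -5.271e-01,  5.000e-04]), 0.76)]
side spice_jar [(array([ 0.4208, -0.5981,  0.0011]), 0.83)]
top calculator [(array([ 4.168e-01, -4.137e-01, -3.000e-04]), 0.76)]
top garlic_bowl [(array([ 0.6076, -0.5224, -0.0019]), 0.92)]
top spice_jar [(array([ 0.4198, -0.596 ,  0.0042]), 0.87)]
```

View pics/s11.png

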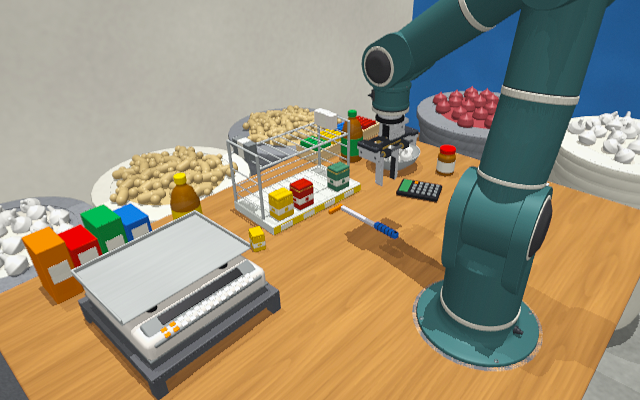

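The hook lies flat, let go, from (330,209) to (396,234) in the side view. The three tins are in line at (281,204), (301,193) and (338,176), and the other things haven't moved. I'm handing in the job.

```bash
python3 -c "
from bench import close_job;print(close_job())"
```

```text
the job is handed in; nothing more can be done
None
```

The task is done and handed in at about 29 s of the 67 s allowed; no verdict was reported. I slid the hook out from under the scale by its neck, laid it on the counter, and took it again by the blue handle. With it I reached through the gap and drew the red tin about 63 mm forward. I then laid the hook back on the counter and let go.

**Last checks:**
- **Tins:** red is level with the other two to within 1–3 mm in both cameras, against ±10 mm allowed. All three are upright.
- **Squareness:** this is the least exact check. The fitted angles scatter by several degrees. From the top view red looks 1–2° off square, and one side-view fit gave a different axis because of its near-square outline.
- **Hook:** it lies flat (handle about 10 mm up, bent arm about 6 mm) and well clear of the scale. The gripper is open about 0.17 m above it.
- **Other things:** the calculator, bowl and jar show no movement beyond measuring noise, which is a few millimetres.

The detectors misplaced the hook's parts at times. I discarded those readings by checking them against the arm's pose and the sizes given.

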